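# Set the focus and show a tank strainer to the inspection camera

## Task

First turn the black focus knob until the tip of the orange pointer stands within the width of the green mark and leave it set there; then pull the strainer with the blue tab out of its rack and hold it up in the air in front of the inspection camera, its mesh centred on the lens axis 110 mm in front of the lens, square to the lens (which looks obliquely down), tab uppermost. Finish while the gripper is still holding it there, steady. Do not bump the camera, and leave the other strainers and all the other things where they stand.

Things in the scene. Friction and masses are not known exactly. Their poses are not given: they have to be found in the camera images.
- blue_centre (a point): centre of the mesh of the strainer with the BLUE pull tab: white ring 60 mm in diameter, 8 mm thick, upright in a rack slot, tab on top. x: normal to the mesh (both sides alike), y: across the ring in its plane, z: up to the tab. Its tongue (43 mm wide, 8 mm thick) ends 46 mm below; 18 mm of it is in the slot with 1 mm of play: pull straight up 25 mm. 35 to 70 g. Take this one.
- blue_tab (a point): a good grip point on the blue tab, 54 mm above the blue mesh centre along its z, same axes. The tab is 18 mm wide (along y), 10 mm thick (along x) and 44 mm long, from 26 mm below to 18 mm above this point. Grip it across the 18 mm.
- yellow_centre (a point): centre of the mesh of the strainer with the YELLOW pull tab: white ring 60 mm in diameter, 8 mm thick, upright in a rack slot, tab on top. x: normal to the mesh (both sides alike), y: across the ring in its plane, z: up to the tab. Same size as the blue one; stays in the rack.
- red_centre (a point): centre of the mesh of the strainer with the RED pull tab: white ring 60 mm in diameter, 8 mm thick, upright in a rack slot, tab on top. x: normal to the mesh (both sides alike), y: across the ring in its plane, z: up to the tab. Same size as the blue one; stays in the rack.
- rack: white drying rack fixed to the table, 185 mm (x) by 90 mm (y) by 30 mm high, with three slots at 55 mm spacing along its x; each holds one strainer, mesh normal along the rack's x. Which strainer is in which slot varies. Origin: centre of its underside.
- stand: fixed camera stand: grey base plate 220 mm (x, centred) by 290 mm (y, -185 to +105 mm) by 12 mm high, with scale strip, pointer rail and knob, and a post 28 mm thick at x = +95, y = +50 mm carrying the camera. Origin: at table height, mid-plate in x. Its -x side faces the robot.
- camera: inspection camera on the stand: black box, white ring light (72 mm in diameter), lens at its front. Origin: centre of the lens front, 250 mm above the table. It looks along its own -x axis, towards the robot and 25 degrees below level. It extends 125 mm along +x and at most 40 mm about the axis.
- focus_point (a point): where the mesh centre is to be held: on the lens axis 110 mm in front of the lens, 204 mm above the table. Axes as the camera's: x along the lens axis (towards the camera), y level, z up, leaning 25 degrees from vertical away from the lens. Square to the lens: the strainer's x along this x, either way round.
- focus_grip (a point): focus knob at the stand's right front (stand x -45, y -135 mm): black bar grip 42 mm long, 14 mm wide, on a disc of 44 mm, vertical axis. This point is on the axis, 49 mm above the table, 7 mm below the bar's top, at the height to grip; the disc's top is 23 mm below it. Its x axis lies along the bar and turns with it.
- focus (a joint): angle of the focus knob, 0 to 5 rad, grows clockwise seen from above (at 0 the bar lies along the stand's x). The pointer moves 20 mm per rad: clockwise drives it towards the stand's +y (left seen from the robot). Stays where it is left; friction about 0.03 N m.
- pointer_tip (a point): tip of the orange pointer needle (2.5 mm wide), which slides along the stand's y on a rail, driven by the knob.
- green_mark: GREEN mark: a clip 6 mm wide (along y), 16 mm long, 10 mm high, fixed on the base plate before the scale. Origin: centre of its underside; axes as the stand's. The pointer is set when its tip, along the stand's y, is within the clip's width. Left or right of the pointer: varies.
- red_mark: RED mark, same size, on the other side; not to be used.
- spare_tank: clear open tank 210 x 110 x 130 mm; bystander. Origin: centre of its underside.
- bottle: white bottle 64 mm in diameter, 170 mm tall; bystander. Origin: centre of its underside.
- feed_jar: amber jar 68 mm in diameter, 85 mm tall; bystander. Origin: centre of its underside.
- brush: brush with a black handle lying on the table left of the stand; bystander.
- beaker: clear beaker 72 mm in diameter, 90 mm tall; bystander. Origin: centre of its underside.
Things that resemble listed ones, but are neither listed nor needed, are in the scene too. Leave any brown or yellow look-alike of the rack alone.

How it is judged (in metres and radians):
On the way, in this order (a step that is already met when the one before it is completed fails the run):
1. the pointer tip stands within the green mark's width, at rest, with the blue-tab strainer still in the rack (y of pointer_tip in the frame of green_mark between -0.003 and 0.003 m and velocity of joint focus between -0.1 and 0.1 rad/s and height (world z) of blue_centre below 0.075 m), for 0.4 s.
2. the blue-tab strainer is lifted clear of the rack (height (world z) of blue_centre above 0.09 m and contact force between blue_strainer and rack below 0.05 N), for 0.2 s.
At the end, for the whole second after the job is handed in: Gripper holds the blue-tab strainer (over 1 N), steady, off rack and stand, mesh centre within 20 mm of the focus point and above 180 mm, square within 0.17 rad, tab up within 0.75 rad; pointer within 3 mm of green mark; other strainers moved under 20 mm, other things under 30 mm (y of pointer_tip in the frame of green_mark between -0.003 and 0.003 m and distance between blue_centre and focus_point below 0.02 m and angle between the x axis of blue_centre and the x axis of focus_point, either way round below 0.17 rad and angle between blue_centre's own z axis and vertical below 0.75 rad and height (world z) of blue_centre above 0.18 m and contact force between blue_strainer and the fingers above 1 N and contact force between blue_strainer and stand below 0.05 N and contact force between blue_strainer and rack below 0.05 N and linear speed of blue_strainer below 0.03 m/s and angular speed of blue_strainer below 0.3 rad/s and not (distance of yellow_centre from where it was at the start of the episode above 0.02 m) and not (distance of red_centre from where it was at the start of the episode above 0.02 m) and not (distance of spare_tank from where it was at the start of the episode above 0.03 m) and not (distance of bottle from where it was at the start of the episode above 0.03 m) and not (distance of feed_jar from where it was at the start of the episode above 0.03 m) and not (distance of brush from where it was at the start of the episode above 0.03 m) and not (distance of beaker from where it was at the start of the episode above 0.03 m)); the arm keeps its last pose, push and grip.
It fails at once if the camera is bumped (over 2 N) (contact force between camera and anything else above 2 N).
It fails at once if another strainer is moved by over 20 mm, or another loose thing by over 30 mm (distance of any of yellow_centre, red_centre from where it was at the start of the episode above 0.02 m or distance of any of spare_tank, bottle, feed_jar, brush, beaker from where it was at the start of the episode above 0.03 m).
It also fails if it takes over 70 s, if anything falls off the work surface, if the arm or the gripper's body presses on something with over 40 N, if the wrist force passes 120 N, or if a joint passes its speed limit or range.

## Robot

A 6-joint arm with a two-finger parallel gripper is mounted at the origin on the work surface. World frame = base frame: x ahead of the robot, y to its left, z up, the work surface at z = 0. Lengths are in mm, angles in rad, forces in N, time in s.
With the tool pointing down it reaches from about 350 to 975 mm from the base axis. Payload 7.1 kg.
Tool frame: the origin (TCP) lies between the finger pads; the fingertips stand 19 mm ahead of it and the grasp point (between the pads) is the TCP (ctrl.tcp_to_tips is the distance from the TCP to the fingertips, in mm); z points along the fingers, y is the line along which they close (so a half turn about z gives the same grasp; the last joint's range is limited). The gripper opens to 88 mm and grips with 3 to 60 N. Pads are 20 mm wide; open, the fingers measure 115 mm over their backs; the gripper's body (75 mm by 178 mm) begins 61 mm behind the grasp point.
Start: joints at [-1.28, 0.423, 1.63, -0, 1.089, -0.019], TCP at [190.56, -595.224, 241.675] pointing down, gripper open.
Joint ranges: [-3, 3], [-0.9, 2.11], [0.09, 2.58], [-1.31, 4.45], [0.11, 2.69], [-2.54, 2.54]. Speed limits (rad/s): [2.39, 2.39, 3.01, 3.14, 3.14, 3.14].

## Interface

Orientations are given as a rotation vector (axis times angle).
In Python, from workcell import status, optics, ctrl gives the robot as it stands. The module is installed in compiled form; this text tells all that it offers.
- The arm moves only by the shell command python3 -m inch 'ROWS'. ROWS is JSON, a list that holds one entry, the list of rows, each a list of 7 numbers: the shift along the tool's x, y, z in mm, then the turn, a rotation vector about the tool's x, y, z in rad, then the opening in per cent of the stroke, from 0 (shut) to 100 (fully open). A call has 1 to 20 rows; each row is the pose to reach, as a shift and turn from the pose commanded when the call began, along the tool's axes at that moment; what a row does not reach only later rows make up. A row lasts 1/10 s, in which the tool goes at most 50 mm and 8.59 degrees, less where a joint would pass 70% of its speed; a pose out of reach is approached as far as the arm can. A call with a gripper value outside its range is refused whole. The fingers move at their own pace and stop on an object; the grip force is fixed at half the most. Time passes only in rows, so rows that repeat a pose let the fingers close. It gives the time, the measured TCP pose, the force, the opening and the grip force at its end, in the units of the state.
- status.get_obs(): the state, without advancing time (a new reading comes with each control period).
- optics.get_image(name): name is "side" or "top" or "wrist"; returns a dict with "frame" (420x560x3 uint8, red, green, blue), "fx", "fy", "cx", "cy" (pixels), "rvec" (rotation vector, rad) and "tvec" (3), from world to camera coordinates, as OpenCV has them; the wrist camera has in their place "hand_eye" (4x4, takes a point from camera to tool coordinates, whose origin is the TCP and whose axes are the flange's). Camera axes: x right, y down, z forward; pixel columns grow to the right and rows downward; lengths in mm; the calibration is good to about 2 mm. A picture is of the moment at which its call begins: read the wrist's pose just before it. There is no depth.
- ctrl.close_job(): hands the job in; it is judged then, once.
The state is a dict: "t": time; "qpos": joint angles; "qvel": joint speeds; "joint_torque": joint torques, N m; "ee_pos": TCP position; "orientation": TCP orientation; "ft_force": force on the tool from outside, world axes, zero at the start; "moment": the same for the moment, N m; "width": finger opening in mm; "grasp_force": force on a finger pad.
Only numpy, scipy, OpenCV 4.12 (cv2) and the standard library are available. Lean on these libraries where they do the work, as an engineer would, in place of code of your own. Each camera call takes 0.05 s, during which the arm holds its last target. There are 200 camera calls.

## Working session

There is one attempt and no reset: what is moved stays moved. The work goes in short steps, Python scripts to look and compute and a shell command to move; the robot and the scene stay as the last step left them, time stands still between calls to the robot, and variables do not carry over. Pictures are saved under pics/ and viewed, at most 10 in all, crops included, and the job is handed in when it is done.

```bash
mkdir -p pics
cat > h.py <<'E'
import numpy as np,cv2
from workcell import status,optics,ctrl
from scipy.spatial.transform import Rotation as R
def cam(im,o=None):
    if 'rvec' in im:
        M=R.from_rotvec(np.ravel(im['rvec'])).as_matrix(); return M.T,-M.T@np.ravel(im['tvec'])
    H=np.array(im['hand_eye']);T=R.from_rotvec(o['orientation']).as_matrix()
    return T@H[:3,:3],T@H[:3,3]+np.array(o['ee_pos'])
def ray(im,u,v,o=None):
    A,c=cam(im,o); return c,A@np.array([(u-im['cx'])/im['fx'],(v-im['cy'])/im['fy'],1])
def onz(im,u,v,z,o=None):
    c,d=ray(im,u,v,o); return c+d*(z-c[2])/d[2]
def proj(im,p,o=None):
    A,c=cam(im,o); q=A.T@(np.array(p)-c); return np.array([im['fx']*q[0]/q[2]+im['cx'],im['fy']*q[1]/q[2]+im['cy']])
def tri(L):
    S=np.zeros((3,3));b=np.zeros(3)
    for c,d in L:
        d=d/np.linalg.norm(d);P=np.eye(3)-np.outer(d,d);S+=P;b+=P@c
    return np.linalg.solve(S,b)
def save(n,im,crop=None,s=1.4):
    f=im['frame'][:,:,::-1]
    if crop: f=f[crop[1]:crop[3],crop[0]:crop[2]]
    cv2.imwrite('pics/'+n+'.png',cv2.resize(f,None,fx=s,fy=s,interpolation=cv2.INTER_CUBIC))
def blobs(im,name,lo,hi,amin=15):
    h=cv2.cvtColor(im['frame'],cv2.COLOR_RGB2HSV);m=cv2.inRange(h,lo,hi)
    n,l,st,ce=cv2.connectedComponentsWithStats(m)
    return [(name,ce[i].round(1).tolist(),st[i].tolist()) for i in range(1,n) if st[i][4]>=amin]
E
python3 - <<'E'
from h import *
import pickle
for n in('top','side'):
    im=optics.get_image(n);pickle.dump(im,open(n+'.pkl','wb'));save(n,im)
    print(n,cam(im)[1],cam(im)[0][:,2])
E
```

```text
top [ 364.08885388   18.20450345 1749.69786525] [ 0.0706721  -0.01927705 -0.99731332]
side [1262.88069095 1029.74609626 1045.84669258] [-0.49966321 -0.65942202 -0.56169322]
```

View pics/top.png

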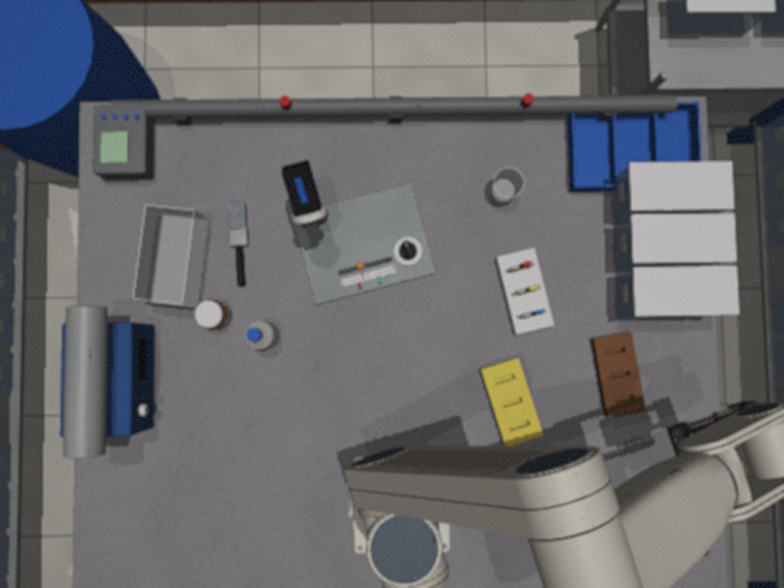

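View pics/side.png

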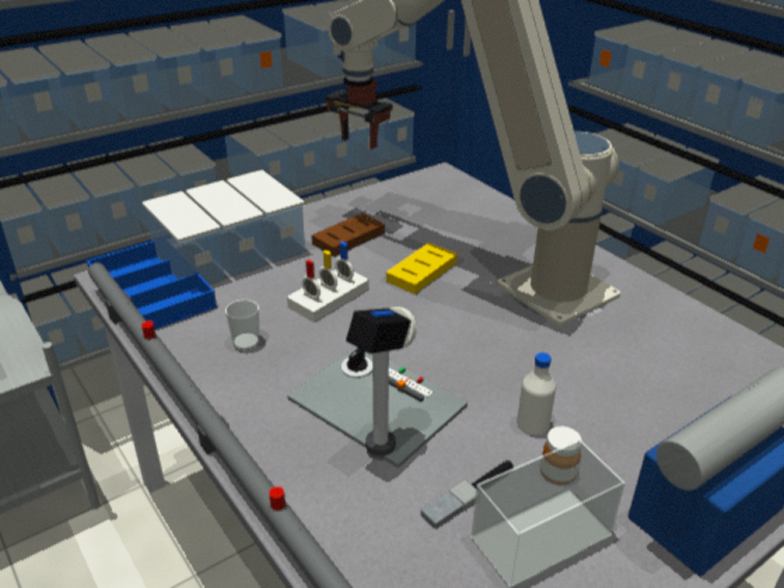

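Candidates for the blue tab in the top picture: the tab on the white rack (533,315), the bottle cap (255,334), the camera's stripe (300,190), and the blue tray (630,150). The tab on the white rack fits the description. The knob is at (407,250), the pointer at (361,266), green at (379,281), and red at (360,287).

Run:
```python
from h import *
import pickle
T=pickle.load(open('top.pkl','rb'));S=pickle.load(open('side.pkl','rb'))
rng=dict(blue=((105,120,60),(125,255,255)),red=((0,150,90),(4,255,255)),green=((50,120,60),(85,255,255)),orange=((6,170,120),(16,255,255)),yel=((22,150,90),(32,255,255)))
for n,im in(('top',T),('side',S)):
    for k,(a,b) in rng.items():
        for x in blobs(im,k,a,b,2):
            if x[2][4]<150: print(n,x)
h=cv2.cvtColor(T['frame'],cv2.COLOR_RGB2HSV)
print('plate hsv',h[200,250],h[150,280],'rack',h[215,372],'table',h[250,250])
a=T['frame'][120:245,190:410][:,:,::-1]; b=S['frame'][165:300,190:345][:,:,::-1]
a=cv2.resize(a,(780,443),interpolation=3)
cv2.imwrite('pics/crop.png',a)
```

```text
top ('blue', [80.0, 23.5], [80, 23, 1, 2, 2])
top ('blue', [78.7, 28.3], [78, 28, 2, 2, 3])
top ('blue', [81.2, 34.6], [80, 33, 3, 4, 5])
top ('blue', [89.0, 36.5], [89, 36, 1, 2, 2])
top ('blue', [83.0, 41.5], [83, 41, 1, 2, 2])
top ('blue', [88.5, 42.2], [88, 41, 2, 3, 4])
top ('blue', [74.5, 45.5], [74, 45, 2, 2, 2])
top ('blue', [85.0, 45.5], [85, 45, 1, 2, 2])
top ('blue', [88.5, 46.0], [87, 45, 4, 3, 4])
top ('blue', [77.0, 49.0], [76, 47, 3, 5, 7])
top ('blue', [88.8, 49.4], [86, 48, 5, 4, 8])
top ('blue', [82.2, 51.2], [81, 50, 3, 3, 4])
top ('blue', [93.0, 50.8], [92, 50, 3, 3, 4])
top ('blue', [96.3, 53.5], [96, 51, 2, 6, 6])
top ('blue', [86.7, 53.0], [86, 52, 2, 3, 3])
top ('blue', [91.5, 53.5], [91, 53, 2, 2, 2])
top ('blue', [100.5, 53.5], [100, 53, 2, 2, 2])
top ('blue', [68.1, 62.5], [62, 57, 13, 13, 42])
top ('blue', [80.8, 56.2], [80, 56, 3, 2, 4])
top ('blue', [86.3, 56.7], [86, 56, 2, 2, 3])
top ('blue', [62.2, 60.2], [61, 59, 3, 4, 5])
top ('blue', [76.5, 58.5], [76, 58, 2, 2, 2])
top ('blue', [79.5, 59.0], [79, 59, 2, 1, 2])
top ('blue', [84.0, 58.5], [84, 58, 1
[... 17200 characters left out ...]
red', [220.4, 187.1], [219, 186, 4, 3, 11])
side ('red', [219.0, 191.0], [219, 190, 1, 3, 3])
side ('red', [104.4, 232.3], [101, 230, 8, 6, 40])
side ('red', [299.7, 270.7], [298, 269, 4, 4, 9])
side ('red', [197.0, 351.9], [192, 348, 11, 9, 81])
side ('green', [286.5, 264.0], [285, 263, 4, 3, 10])
side ('orange', [249.0, 157.2], [248, 157, 3, 2, 4])
side ('orange', [242.7, 165.7], [235, 161, 17, 10, 62])
side ('orange', [232.3, 169.6], [226, 165, 15, 10, 43])
side ('orange', [254.5, 167.0], [254, 167, 2, 1, 2])
side ('orange', [286.0, 273.5], [284, 272, 5, 4, 16])
side ('yel', [233.3, 184.3], [231, 178, 6, 14, 59])
plate hsv [150   1 176] [ 90  10 129] rack [170   4 185] table [143   9 118]
```

View pics/crop.png

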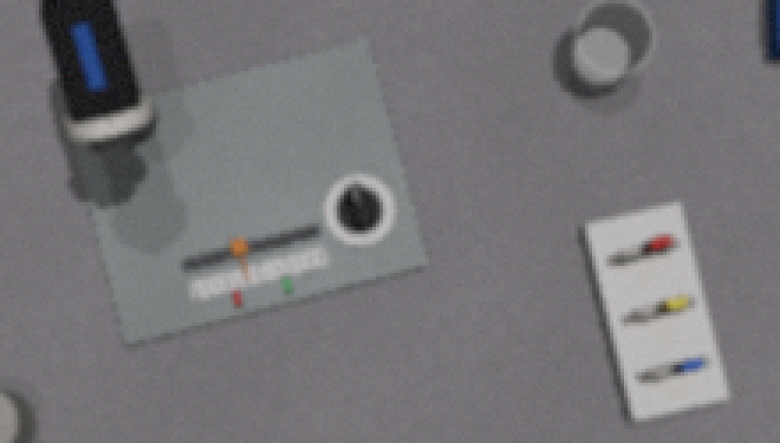

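The close crop shows the blue tab on the white rack at (690,366), nearest the robot, so the choice is confirmed. Green (288,286) lies to the right of the pointer needle (245,275), so the knob must turn counter-clockwise.

```bash
cat >> h.py <<'E'
def rel(p,Rm,o):
    "shift/turn in tool axes from pose o to p,Rm"
    T=R.from_rotvec(o['orientation']).as_matrix()
    return (T.T@(np.array(p)-o['ee_pos'])).round(1),R.from_matrix(T.T@Rm).as_rotvec().round(4)
E
python3 - <<'E'
from h import *
import pickle
T=pickle.load(open('top.pkl','rb'));S=pickle.load(open('side.pkl','rb'))
f=lambda x,y,z:onz(T,190+x/3.545,120+y/3.545,z)
c=[f(427,264,12),f(128,345,12),f(366,40,12)]
d=c[1]-c[0];e=c[2]-c[0];print('stand yaw',np.degrees([np.arctan2(-d[0],d[1]),np.arctan2(e[1],e[0])]),np.linalg.norm(d),np.linalg.norm(e))
yaw=np.arctan2(-d[0],d[1]);Ry=R.from_euler('z',yaw).as_matrix()
o1=c[0]-Ry@[-110,-185,0];print('stand origin',o1,'knob pred',o1+Ry@[-45,-135,0],'seen',f(359,210,52))
r=[f(*q,30) for q in((585,222),(683,205),(729,398),(632,420))]
print('rack',np.mean(r,0),[np.degrees(np.arctan2(*(r[i]-r[j])[[1,0]])) for i,j in((0,3),(1,2))])
print('blue top z',f(690,366,128),tri([ray(T,384.7,222.6),ray(S,245.1,178.2)]))
print('green',tri([ray(T,190+288/3.545,120+286/3.545),ray(S,286.5,264)]),'tip',f(246,277,20),'red',f(238,299,20),'gr',f(288,286,20))
o=status.get_obs();print(o['qpos'],o['ee_pos'],R.from_rotvec(o['orientation']).as_matrix().round(3).tolist())
w=optics.get_image('wrist');print(np.array(w['hand_eye']).round(2).tolist(),w['fx'])
print((R.from_rotvec(o['orientation']).as_matrix().T@(f(359,210,52)*[1,1,0]+[0,0,240]-o['ee_pos'])).round(1))
E
```

```text
stand yaw [14.3983631 14.145377 ] 284.80847365290856 216.52947803401796
stand origin [589.95331956 118.54714676  12.        ] knob pred [579.93615668 -23.40233879  12.        ] seen [575.39968015 -25.01878895  52.        ]
rack [ 481.77064447 -296.58779401   30.        ] [np.float64(11.943704187462213), np.float64(11.799302143709852)]
blue top z [ 427.17317894 -305.64546777  128.        ] [ 429.33838851 -309.42573451  107.89708876]
green [511.26255239  40.00122459  13.33182258] tip [518.97538702  78.72126991  20.        ] red [498.85930675  86.27510775  20.        ] gr [510.16152084  40.3618962   20.        ]
[-1.28005859e+00  4.23779288e-01  1.63060419e+00  7.96699285e-06
  1.08858405e+00 -1.89931090e-02] [ 190.39690834 -594.79854136  240.97380972] [[0.952, 0.305, -0.0], [0.305, -0.952, 0.001], [0.0, -0.001, -1.0]]
[[0.0, -0.97, -0.25, 68.65], [1.0, -0.0, 0.0, -0.65], [-0.0, -0.25, 0.97, -143.86], [0.0, 0.0, 0.0, 1.0]] 301.15960666108566
[ 540.4 -425.3    1.6]
```

```bash
python3 -m inch '[[[540,-425,0,0,0,0,100],[540,-425,0,0,0,0,100],[540,-425,0,0,0,0,100],[540,-425,0,0,0,0,100],[540,-425,0,0,0,0,100],[540,-425,0,0,0,0,100],[540,-425,0,0,0,0,100],[540,-425,0,0,0,0,100],[540,-425,0,0,0,0,100],[540,-425,0,0,0,0,100],[540,-425,0,0,0,0,100],[540,-425,0,0,0,0,100],[540,-425,0,0,0,0,100],[540,-425,0,0,0,0,100],[540,-425,0,0,0,0,100],[540,-425,0,0,0,0,100],[540,-425,40,0,0,0,100],[540,-425,40,0,0,0,100],[540,-425,40,0,0,0,100],[540,-425,40,0,0,0,100]]]'
python3 - <<'E'
from h import *
import pickle
o=status.get_obs();im=optics.get_image('wrist');pickle.dump((o,im),open('w1.pkl','wb'));save('w1',im);print(o['qpos'].round(3) if hasattr(o['qpos'],'round') else o['qpos'])
E
```

```text
t: 2.15
ee_pos: [575.6, -26.7, 203.0]
orientation: [3.104, 0.483, 0.002]
ft_force: [-0.2, 0.2, 0.3]
width: 87.6
grasp_force: 0.0
[-0.067  0.4    1.771 -0.     0.97   1.195]
```

View pics/w1.png

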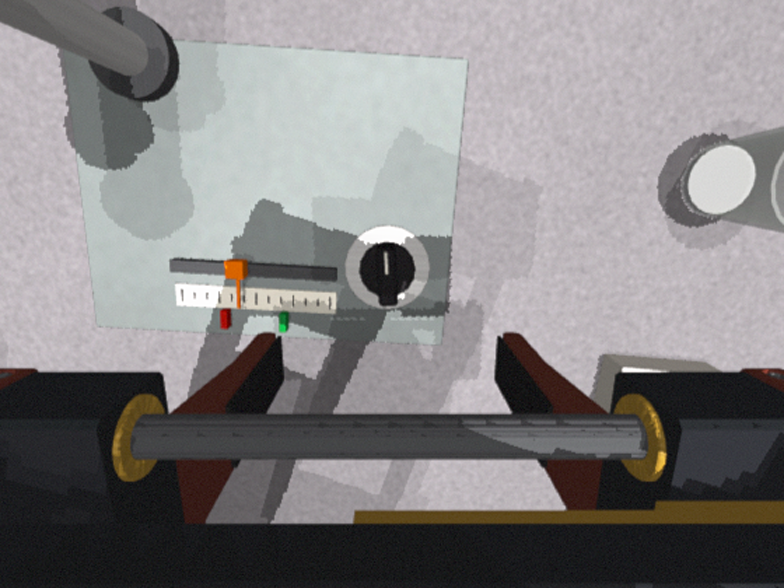

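The wrist view shows the knob at about (388,266) with its bar along image vertical. The needle tip is at (239,305), green at (284,321), and red at (225,318).

Run:
```python
from h import *
import pickle
o,im=pickle.load(open('w1.pkl','rb'))
f=lambda x,y,z:onz(im,x/1.4,y/1.4,z,o)
for z in(13,20,26): print('ring',z,f(388,267,z))
print('line',f(386,250,56),f(387,276,56),'bar',f(388,303,56))
p=[f(468,60,12),f(97,326,12),f(441,344,12)]
d=p[1]-p[2];print(np.linalg.norm(d),np.linalg.norm(p[0]-p[2]),np.degrees(np.arctan2(-d[0],d[1])))
yaw=np.arctan2(-d[0],d[1]);Ry=R.from_euler('z',yaw).as_matrix()
og=p[2]-Ry@[-110,-185,0];print('og',og,'knob',og+Ry@[-45,-135,0])
g=[x[1] for x in blobs(im,'g',(50,120,60),(85,255,255),15)];r=[x[1:] for x in blobs(im,'r',(0,170,90),(6,255,255),15)];og_=[x[1:] for x in blobs(im,'o',(8,170,120),(16,255,255),10)]
print(g,r,og_)
for n,q in(('g',f(283.5,316,22)),('g0',f(284,327,12)),('tip',f(239,307,22)),('tip15',f(239,307,15))): print(n,Ry.T@(q-og))
```

```text
ring 13 [580.94220026 -24.1632084   13.        ]
ring 20 [582.19358635 -23.76640699  20.        ]
ring 26 [583.266203  -23.4262915  26.       ]
line [599.60792169 -16.77488944  56.        ] [582.28524328 -23.00665192  56.        ] bar [563.69952515 -29.66354351  56.        ]
288.36519367854123 217.10811793876906 14.474310397258325
og [591.64800396 119.63475033  12.        ] knob [581.81900818 -22.32788857  12.        ]
[[202.3, 229.3]] [([160.1, 227.3], [157, 221, 7, 14, 69])] [([167.7, 194.7], [160, 185, 15, 35, 222])]
g [-89.33670395 -54.61526787  10.        ]
g0 [-102.20404498  -52.55375569    0.        ]
tip [-83.76104207 -19.07435001  10.        ]
tip15 [-85.91509173 -16.61669183   3.        ]
```

```bash
python3 -m inch '[[[7,-2,40,0,0,-0.03,100],[7,-2,80,0,0,-0.03,60],[7,-2,110,0,0,-0.03,60],[7,-2,130,0,0,-0.03,60],[7,-2,145,0,0,-0.03,60],[7,-2,153,0,0,-0.03,60],[7,-2,153,0,0,-0.03,60],[7,-2,153,0,0,-0.03,60],[7,-2,153,0,0,-0.03,0],[7,-2,153,0,0,-0.03,0],[7,-2,153,0,0,-0.03,0],[7,-2,153,0,0,-0.03,0],[7,-2,153,0,0,-0.03,0],[7,-2,153,0,0,-0.03,0],[7,-2,153,0,0,-0.03,0]]]'
```

```text
t: 3.7
ee_pos: [581.8, -23.1, 48.9]
orientation: [3.094, 0.532, 0.001]
ft_force: [0.2, -7.1, 0.6]
width: 13.9
grasp_force: 30.0
```

```bash
python3 -m inch '[[[0,0,0,0,0,-0.1,0],[0,0,0,0,0,-0.2,0],[0,0,0,0,0,-0.3,0],[0,0,0,0,0,-0.4,0],[0,0,0,0,0,-0.5,0],[0,0,0,0,0,-0.6,0],[0,0,0,0,0,-0.7,0],[0,0,0,0,0,-0.8,0],[0,0,0,0,0,-0.9,0],[0,0,0,0,0,-1.0,0],[0,0,0,0,0,-1.1,0],[0,0,0,0,0,-1.2,0],[0,0,0,0,0,-1.3,0],[0,0,0,0,0,-1.4,0],[0,0,0,0,0,-1.5,0],[0,0,0,0,0,-1.6,0],[0,0,0,0,0,-1.6,0],[0,0,0,0,0,-1.6,0]]]'
python3 - <<'E'
from h import *
import pickle
o=status.get_obs();im=optics.get_image('wrist');pickle.dump((o,im),open('w2.pkl','wb'));save('w2',im)
print(o['qpos'])
E
```

```text
t: 5.5
ee_pos: [580.6, -22.5, 48.9]
orientation: [-1.775, -2.591, 0.003]
ft_force: [-2.6, -5.4, 4.5]
width: 13.6
grasp_force: 30.0
[-5.88040798e-02  6.38379379e-01  1.82044724e+00 -1.54006500e-03
  6.84324144e-01 -4.27144029e-01]
```

View pics/w2.png

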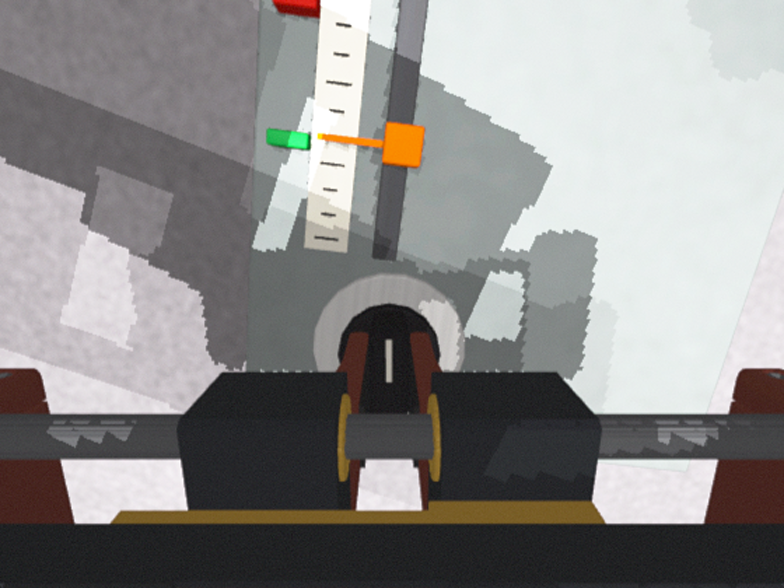

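The tip (320,136) now stands almost beside the green clip (268–310, 128–150). I'll compute what is left along the stand's y.

Run:
```python
from h import *
import pickle
o,im=pickle.load(open('w2.pkl','rb'));o1,i1=pickle.load(open('w1.pkl','rb'))
yaw=np.radians(14.4);Ry=R.from_euler('z',yaw).as_matrix();og=np.array([591,119,0])
h=cv2.cvtColor(im['frame'],cv2.COLOR_RGB2HSV)
for n,a,b in(('g',(50,100,40),(90,255,255)),('o',(5,150,100),(24,255,255))):
    m=cv2.inRange(h,a,b);k,l,st,ce=cv2.connectedComponentsWithStats(m);i=1+np.argmax(st[1:,4]);print(n,ce[i],st[i])
    if n=='g':
        v=h[...,2][l==i];pts=np.argwhere(l==i)
        print('rows',[(c,pts[pts[:,1]==c][:,0].min(),pts[pts[:,1]==c][:,0].max()) for c in range(192,223,4) if (pts[:,1]==c).any()])
        print('V col205',[int(h[r,205,2]) for r in range(88,110)])
    else:
        xs=st[i][0];pts=np.argwhere(l==i);print([(c,pts[pts[:,1]==c][:,0].mean()) for c in range(xs,xs+20,4)])
f=lambda x,y,z:(Ry.T@(onz(im,x,y,z,o)-og)).round(1)
for z in(15,20,22,25,30): print(z,'tip',f(228.5,97.2,z),'clip',f(206,99,z))
```

```text
g [205.49604222  98.9525066 ] [190  92  32  15 379]
rows [(192, np.int64(92), np.int64(102)), (196, np.int64(92), np.int64(103)), (200, np.int64(93), np.int64(104)), (204, np.int64(93), np.int64(105)), (208, np.int64(93), np.int64(105)), (212, np.int64(94), np.int64(105)), (216, np.int64(95), np.int64(106)), (220, np.int64(96), np.int64(106))]
V col205 [159, 159, 159, 161, 149, 139, 177, 192, 192, 189, 187, 191, 204, 204, 200, 205, 205, 111, 107, 135, 159, 156]
o [280.39472998 367.42603705] [  80  358  351   16 3833]
[(80, np.float64(373.0)), (84, np.float64(370.5)), (88, np.float64(369.5)), (92, np.float64(369.5)), (96, np.float64(369.5))]
15 tip [-82.7 -50.1  15. ] clip [-95.  -52.5  15. ]
20 tip [-81.9 -50.6  20. ] clip [-93.9 -52.9  20. ]
22 tip [-81.5 -50.7  22. ] clip [-93.4 -53.   22. ]
25 tip [-81. -51.  25.] clip [-92.7 -53.3  25. ]
30 tip [-80.2 -51.4  30. ] clip [-91.5 -53.6  30. ]
```

```bash
python3 -m inch '[[[0,0,0,0,0,-0.05,0],[0,0,0,0,0,-0.11,0],[0,0,0,0,0,-0.11,0],[0,0,0,0,0,-0.11,0],[0,0,0,0,0,-0.11,30],[0,0,0,0,0,-0.11,30],[0,0,0,0,0,-0.11,30],[0,0,-60,0,0,-0.11,30],[0,0,-90,0,0,-0.11,30],[-60,0,-140,0,0,-0.11,60],[-100,-40,-140,0,0,-0.11,60],[-120,-60,-140,0,0,-0.11,60],[-120,-60,-140,0,0,-0.11,60],[-120,-60,-140,0,0,-0.11,60]]]'
python3 - <<'E'
from h import *
import pickle
o=status.get_obs();im=optics.get_image('wrist');pickle.dump((o,im),open('w3.pkl','wb'))
og=np.array([591,119,0]);Ry=R.from_euler('z',np.radians(14.4)).as_matrix()
u=proj(im,og+Ry@[-95,-52,15],o).astype(int);print(u,proj(im,og+Ry@[-110,-185,12],o))
x,y=np.clip(u-[60,45],0,[439,329]);save('w3',im,(x,y,x+120,y+90),6)
print(x,y)
E
```

```text
t: 6.95
ee_pos: [568.4, -156.2, 188.8]
orientation: [1.635, 2.683, 0.001]
ft_force: [-0.4, -0.2, 0.7]
width: 52.7
grasp_force: 0.0
[323 -21] [275.19695865 123.27124158]
263 0
```

View pics/w3.png

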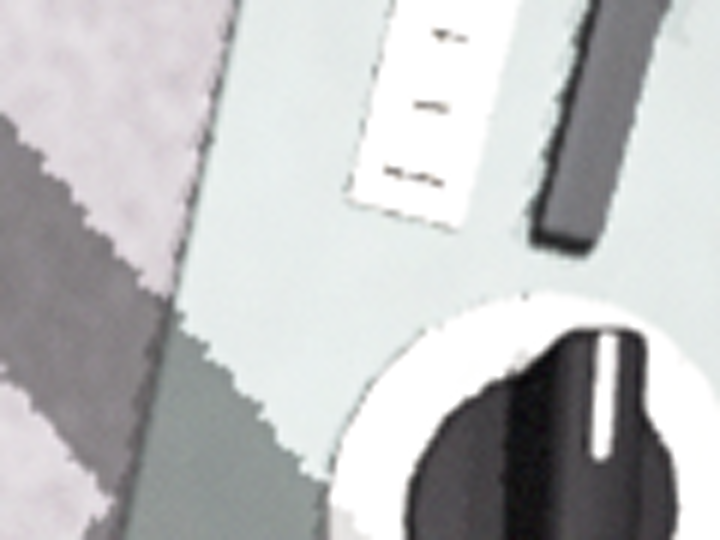

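```bash
python3 -m inch '[[[50,15,0,0,0,0,60],[90,30,0,0,0,0,60],[120,40,0,0,0,0,60],[136,42,0,0,0,0,60],[136,42,0,0,0,0,60],[136,42,0,0,0,0,60]]]'
python3 - <<'E'
from h import *
import pickle
o=status.get_obs();im=optics.get_image('wrist');pickle.dump((o,im),open('w3.pkl','wb'))
og=np.array([591,119,0]);Ry=R.from_euler('z',np.radians(14.4)).as_matrix()
u=proj(im,og+Ry@[-88,-52,20],o).astype(int);x,y=np.clip(u-[60,45],0,[439,329]);save('w4',im,(x,y,x+120,y+90),6)
print(x,y)
h=cv2.cvtColor(im['frame'],cv2.COLOR_RGB2HSV)
P={}
for n,a,b in(('g',(50,100,40),(90,255,255)),('o',(5,150,100),(24,255,255))):
    m=cv2.inRange(h,a,b);m[:max(0,y-20)]=0;m[y+110:]=0;k,l,st,ce=cv2.connectedComponentsWithStats(m);i=1+np.argmax(st[1:,4]);print(n,ce[i],st[i]);P[n]=np.argwhere(l==i)[:,::-1]
f=lambda p,z:Ry.T@(onz(im,*p,z,o)-og)
for z in(20,22,24):
  G=np.array([f(p,z)[:2] for p in P['g']]);O=np.array([f(p,z)[:2] for p in P['o']])
  N=O[O[:,0]<O[:,0].min()+8]
  print(z,'green x',G[:,0].min(),G[:,0].max(),'y',G[:,1].min(),G[:,1].max(),'needle y',N[:,1].min(),N[:,1].max(),N[:,1].mean(),O[:,0].min())
E
```

```text
t: 7.6
ee_pos: [543.5, -15.1, 188.6]
orientation: [1.629, 2.686, -0.0]
ft_force: [0.1, 0.3, -0.1]
width: 52.5
grasp_force: 0.0
223 90
g [277.61290323 135.07526882] [270 131  16   9  93]
o [317.57839721 145.04878049] [290 138  41  17 287]
20 green x -102.00638627429271 -86.414703631444 y -55.93774527520945 -50.2446465114429 needle y -54.250076419538274 -52.34272491176033 -53.283722941608055 -81.50539574748795
22 green x -101.96106179376099 -86.46918203816324 y -55.90353811872411 -50.24688107244526 needle y -54.226672088403966 -52.33152960205362 -53.26650427172735 -81.5912987997984
24 green x -101.91573731322922 -86.52366044488248 y -55.869330962238756 -50.249115633447616 needle y -54.20326775726964 -52.320334292346885 -53.24928560184665 -81.67720185210885
```

View pics/w4.png

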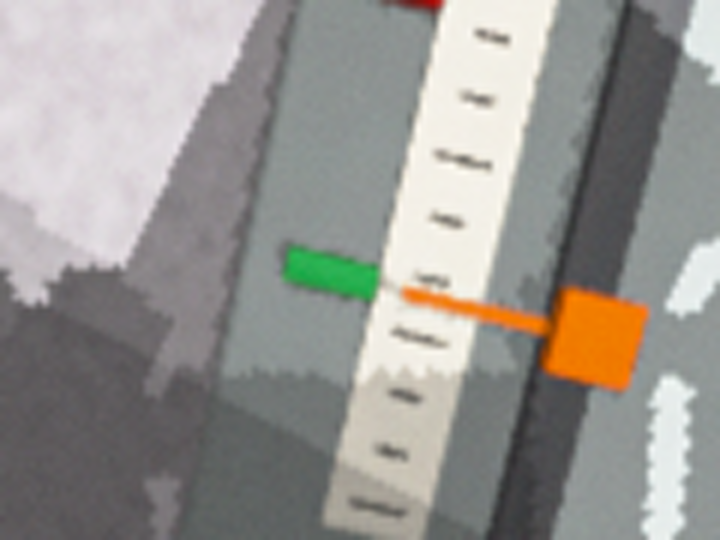

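The needle sits in line with the green clip (stand y −53.3 against −53.1), so the knob is set. Next I look at the inspection camera from a tilted pose in front of it.

```bash
cat >> h.py <<'E'
def Rf(yaw,tilt):
    "tool x = -x_f, y = y_f, z = -z_f"
    A=R.from_euler('z',np.radians(yaw)).as_matrix()@R.from_euler('y',-np.radians(tilt)).as_matrix()
    return np.c_[-A[:,0],A[:,1],-A[:,2]]
E
python3 - <<'E'
from h import *
o=status.get_obs();print(o['ee_pos'],o['qpos']);print(rel([450,90,330],Rf(14.4,25),o))
T=R.from_rotvec(o['orientation']).as_matrix();print((T.T@[-60,0,140]).round(1))
E
```

```text
[543.65109431 -15.74791433 188.62870495] [-5.06923059e-02  3.75473237e-01  1.85078554e+00 -3.49703171e-04
  9.15056425e-01 -5.29822779e-01]
(array([ 137. ,  -34.3, -141.4]), array([-0.2928, -0.3679, -1.32  ]))
[  27.6  -53.2 -140. ]
```

```bash
python3 -m inch '[[[10,-20,-50,0,0,0,60],[20,-40,-100,0,0,0,60],[40,-50,-141,-0.03,-0.04,-0.13,60],[60,-50,-141,-0.06,-0.07,-0.26,60],[80,-45,-141,-0.09,-0.11,-0.4,60],[100,-40,-141,-0.12,-0.15,-0.53,60],[120,-35,-141,-0.15,-0.18,-0.66,60],[137,-34,-141,-0.18,-0.22,-0.79,60],[137,-34,-141,-0.21,-0.26,-0.92,60],[137,-34,-141,-0.23,-0.29,-1.06,60],[137,-34,-141,-0.26,-0.33,-1.19,60],[137,-34,-141,-0.293,-0.368,-1.32,60],[137,-34,-141,-0.293,-0.368,-1.32,60],[137,-34,-141,-0.293,-0.368,-1.32,60]]]'
python3 - <<'E'
from h import *
import pickle
o=status.get_obs();im=optics.get_image('wrist');pickle.dump((o,im),open('w5.pkl','wb'));save('w5',im);print(o['qpos'],rel([450,90,330],Rf(14.4,25),o))
E
```

```text
t: 9.05
ee_pos: [450.3, 89.5, 329.9]
orientation: [-0.33, 2.688, 0.075]
ft_force: [-0.1, 0.9, -0.3]
width: 52.9
grasp_force: 0.0
[ 0.1420752  -0.12168564  2.13560192  0.06967464  0.69527049 -1.71666166] (array([ 0.2,  0.5, -0.2]), array([-0.0014, -0.0006, -0.0068]))
```

View pics/w5.png

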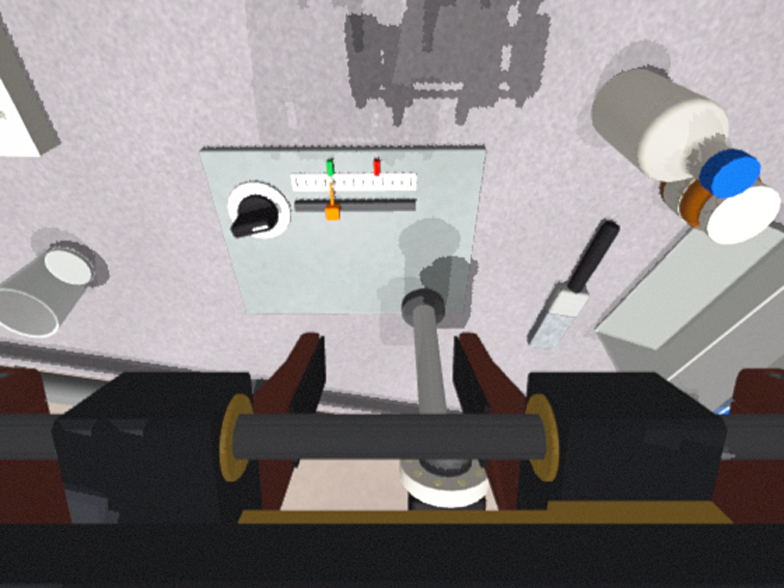

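The ring light at (444,480) is half hidden behind the gripper, so I move up and forward to get it in view. The needle still stands at the green mark.

```bash
python3 -m inch '[[[-35,4,-35,0,0,0,60],[-60,8,-70,0,0,0,60],[-73,8,-87,0,0,0,60],[-73,8,-87,0,0,0,60],[-73,8,-87,0,0,0,60]]]'
python3 - <<'E'
from h import *
import pickle
o=status.get_obs();im=optics.get_image('wrist');pickle.dump((o,im),open('w6.pkl','wb'))
og=np.array([591,119,0]);Ry=R.from_euler('z',np.radians(14.4)).as_matrix()
for X in(0,20,40): print(X,proj(im,og+Ry@[X,50,250],o))
u=proj(im,og+Ry@[20,50,250],o).astype(int);x,y=np.clip(u-[90,70],0,[380,285]);save('w6',im,(x,y,x+180,y+135),4.2);print(x,y)
E
```

```text
t: 9.6
ee_pos: [476.3, 105.5, 438.7]
orientation: [-0.337, 2.688, 0.076]
ft_force: [-0.4, -0.5, -0.8]
width: 53.0
grasp_force: 0.0
0 [305.02751292 209.48784609]
20 [304.15543034 221.53431178]
40 [303.33885508 232.8140301 ]
214 151
```

View pics/w6.png

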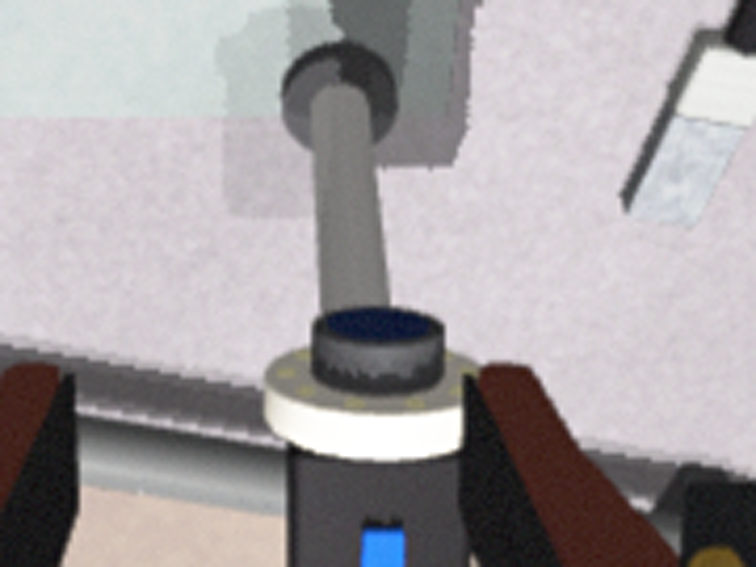

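The lens front disc is centred at crop (379,326), full (304.2,228.6), and cast onto z = 250 it gives the lens position. Next, go above the blue tab.

Run:
```python
from h import *
import pickle
o,im=pickle.load(open('w6.pkl','rb'));L=onz(im,304.2,228.6,250,o)
F=Rf(14.4,25);xf=-F[:,0];zf=-F[:,2];fp=L-110*xf
print('lens',L,'focus',fp,'tab',fp+54*zf)
np.save('fp.npy',fp)
# yaw check: stripe lies on axis, ~40 mm above the axis
s=np.array([214+383/4.2,151+550/4.2]); 
for yaw in(9.4,14.4,19.4):
    G=Rf(yaw,25);print(yaw,[proj(im,L-t*G[:,0]-40*G[:,2],o).round(1) for t in(60,80)],s)
o=status.get_obs();print(o['qpos']);print(rel([428.3,-308,250],Rf(11.9,0),o))
```

```text
lens [609.74442647 176.188098   250.        ] focus [513.18263572 151.39524406 203.51199121] tab [491.0782254  145.71979611 252.45261171]
9.4 [array([303.3, 284.8]), array([301.7, 299.3])] [305.19047619 281.95238095]
14.4 [array([306. , 284.9]), array([305.6, 299.4])] [305.19047619 281.95238095]
19.4 [array([308.6, 284.8]), array([309.5, 299.3])] [305.19047619 281.95238095]
[ 0.17428482 -0.17341234  1.92974551  0.03982196  0.95332891 -1.66200555]
(array([ 213.1, -389. ,  107.8]), array([0.01  , 0.4334, 0.0412]))
```

```bash
python3 -m inch '[[[20,-100,0,0,0.1,0.01,60],[50,-150,0,0,0.2,0.02,60],[80,-200,30,0,0.3,0.03,60],[110,-250,60,0.01,0.433,0.041,60],[150,-300,80,0.01,0.433,0.041,60],[180,-340,100,0.01,0.433,0.041,60],[213,-389,108,0.01,0.433,0.041,60],[213,-389,108,0.01,0.433,0.041,60],[213,-389,108,0.01,0.433,0.041,60],[213,-389,108,0.01,0.433,0.041,60],[213,-389,108,0.01,0.433,0.041,60],[213,-389,108,0.01,0.433,0.041,60],[213,-389,108,0.01,0.433,0.041,60]]]'
python3 - <<'E'
from h import *
import pickle
o=status.get_obs();im=optics.get_image('wrist');pickle.dump((o,im),open('w7.pkl','wb'));print(o['qpos'])
for n,a,b in(('blue',(105,120,50),(125,255,255)),('yel',(22,150,90),(32,255,255)),('red',(0,170,90),(5,255,255))):
    for x in blobs(im,n,a,b,60): print(x,onz(im,*x[1],125,o).round(1))
h=cv2.cvtColor(im['frame'],cv2.COLOR_RGB2HSV);print(proj(im,[428.3,-308,128],o))
m=cv2.inRange(h,(105,120,50),(125,255,255));k,l,st,ce=cv2.connectedComponentsWithStats(m)
i=1+np.argmin([np.hypot(*(c-proj(im,[428,-308,125],o))) for c in ce[1:]])
p=np.argwhere(l==i)[:,::-1];v=h[...,2][l==i];print(st[i]);
bright=p[v>np.percentile(v,60)]
Y=p[:,1]
for r in range(Y.min(),Y.max()+1,4): q=p[Y==r];print(r,q[:,0].min(),q[:,0].max(),h[r,int(q[:,0].mean())])
E
```

```text
t: 10.95
ee_pos: [430.7, -306.5, 251.9]
orientation: [-0.329, 3.12, -0.0]
ft_force: [0.3, 0.1, 1.2]
width: 52.5
grasp_force: 0.0
[-0.64234748  0.26808508  1.83493446  0.00279222  1.03563806 -2.42488199]
('blue', [278.8, 204.2], [270, 194, 19, 20, 336]) [ 426.3 -305.9  125. ]
('yel', [361.2, 53.2], [317, 0, 89, 112, 9306]) [ 288.4 -266.8  125. ]
('yel', [279.4, 257.4], [271, 245, 18, 25, 414]) [ 477.9 -294.3  125. ]
[276.14529355 206.62842585]
[270 194  19  20 336]
194 273 274 [115 134  55]
198 271 287 [106 255  86]
202 270 287 [107 223  87]
206 270 288 [107 229 136]
210 270 287 [108 228 134]
```

Run:
```python
from h import *
import pickle
o,im=pickle.load(open('w7.pkl','rb'))
b=onz(im,279,209,130,o);print(b)
h=cv2.cvtColor(im['frame'],cv2.COLOR_RGB2HSV);print([h[r,279].tolist() for r in range(192,218)])
o=status.get_obs();print(rel([b[0],b[1],112],Rf(11.9,0),o))
```

```text
[ 429.44355412 -305.08889185  130.        ]
[[20, 18, 42], [90, 6, 44], [111, 103, 57], [108, 213, 86], [107, 255, 86], [108, 201, 90], [106, 255, 86], [109, 212, 89], [106, 252, 86], [107, 223, 87], [109, 212, 89], [109, 208, 93], [108, 220, 110], [108, 229, 128], [107, 229, 136], [109, 210, 137], [108, 226, 134], [107, 223, 134], [108, 227, 135], [107, 236, 132], [108, 223, 134], [111, 145, 142], [115, 23, 188], [17, 14, 248], [21, 10, 244], [19, 8, 242]]
(array([  1.7,   1.9, 140.1]), array([-0.0011,  0.0041,  0.003 ]))
```

```bash
python3 -m inch '[[[2,2,40,0,0.004,0.003,60],[2,2,80,0,0.004,0.003,60],[2,2,110,0,0.004,0.003,60],[2,2,130,0,0.004,0.003,60],[2,2,139,0,0.004,0.003,60],[2,2,139,0,0.004,0.003,60],[2,2,139,0,0.004,0.003,60],[2,2,139,0,0.004,0.003,0],[2,2,139,0,0.004,0.003,0],[2,2,139,0,0.004,0.003,0],[2,2,139,0,0.004,0.003,0],[2,2,139,0,0.004,0.003,0],[2,2,139,0,0.004,0.003,0]]]'
```

```text
t: 12.3
ee_pos: [428.4, -306.2, 112.5]
orientation: [0.323, -3.124, 0.001]
ft_force: [-0.5, -0.1, 2.3]
width: 18.0
grasp_force: 30.0
```

```bash
python3 -m inch '[[[0,0,-5,0,0,0,0],[0,0,-10,0,0,0,0],[0,0,-15,0,0,0,0],[0,0,-22,0,0,0,0],[0,0,-30,0,0,0,0],[0,0,-45,0,0,0,0],[0,0,-70,0,0,0,0],[0,0,-100,0,0,0,0],[0,0,-140,0,0,0,0],[0,0,-170,0,0,0,0],[0,0,-170,0,0,0,0],[0,0,-170,0,0,0,0]]]'
python3 - <<'E'
from h import *
import pickle
im=optics.get_image('wrist');o=status.get_obs();pickle.dump((o,im),open('w8.pkl','wb'))
fp=np.load('fp.npy');F=Rf(14.4,25);t=fp-54*F[:,2]
print(o['width'],o['grasp_force'],o['qpos'])
print('pre',rel(t+40*F[:,0]+[0,0,40],F,o));print('final',t,rel(t,F,o))
for n,a,b in(('blue',(105,120,50),(125,255,255)),):
    for x in blobs(im,n,a,b,60): print(x)
print(proj(im,np.array(o['ee_pos']),o))
E
```

```text
t: 13.5
ee_pos: [428.5, -306.1, 283.1]
orientation: [-0.323, 3.124, -0.002]
ft_force: [0.1, 0.1, -1.5]
width: 17.7
grasp_force: 30.0
17.595433069230197 29.997040629386902 [-6.42458233e-01  2.30032827e-01  1.80921594e+00 -8.94268580e-04
  1.10319765e+00 -2.41899908e+00]
pre (array([-118. ,  427.3,    6.3]), array([-0.0097, -0.4374, -0.0445]))
final [491.0782254  145.71979611 252.45261171] (array([-154.2,  428.9,   29.4]), array([-0.0097, -0.4374, -0.0445]))
('blue', [277.6, 271.7], [259, 246, 38, 50, 1756])
('blue', [91.7, 350.4], [58, 329, 68, 46, 1712])
[276.52528069 269.11438031]
```

```bash
python3 -m inch '[[[0,30,0,0,-0.05,0,0],[0,70,0,0,-0.1,-0.01,0],[-20,110,0,0,-0.16,-0.015,0],[-40,150,0,0,-0.22,-0.02,0],[-60,190,0,0,-0.28,-0.03,0],[-80,230,0,-0.01,-0.34,-0.035,0],[-95,270,0,-0.01,-0.39,-0.04,0],[-105,310,6,-0.01,-0.437,-0.0445,0],[-112,350,6,-0.01,-0.437,-0.0445,0],[-118,390,6,-0.01,-0.437,-0.0445,0],[-118,410,6,-0.01,-0.437,-0.0445,0],[-118,427,6,-0.01,-0.437,-0.0445,0],[-118,427,6,-0.01,-0.437,-0.0445,0],[-118,427,6,-0.01,-0.437,-0.0445,0]]]'
python3 - <<'E'
from h import *
o=status.get_obs()
fp=np.load('fp.npy');F=Rf(14.4,25);t=fp-54*F[:,2]
print(o['width'],o['grasp_force'],o['qpos']);print('final',rel(t,F,o))
E
```

```text
t: 14.95
ee_pos: [455.7, 136.0, 274.9]
orientation: [-0.342, 2.689, 0.075]
ft_force: [-0.0, -0.2, -0.0]
width: 18.1
grasp_force: 30.0
18.09709766408272 29.997058510780334 [ 0.26945893 -0.00692194  2.17532359 -0.0144214   0.53948723 -1.54343237]
final (array([-23.8,   0.6,  35.7]), array([ 0.0002, -0.0025,  0.0015]))
```

```bash
python3 -m inch '[[[-6,0,9,0,0,0,0],[-12,0,18,0,0,0,0],[-18,0,27,0,0,0,0],[-22,0.5,33,0,0,0,0],[-24,0.5,36,0,0,0,0],[-24,0.5,36,0,0,0,0],[-24,0.5,36,0,0,0,0],[-24,0.5,36,0,0,0,0]]]'
python3 - <<'E'
from h import *
w=optics.get_image('wrist');s=optics.get_image('side');t=optics.get_image('top');o=status.get_obs()
fp=np.load('fp.npy');F=Rf(14.4,25);print('final',rel(fp-54*F[:,2],F,o),o['width'])
print('focus in side',proj(s,fp),'in wrist',proj(w,fp,o))
a=cv2.resize(s['frame'][190:310,190:350],(480,360),interpolation=3)
b=cv2.resize(w['frame'],(480,360))[:, :]
c=np.hstack([a[:, :400],b[:,40:440]]);cv2.imwrite('pics/end.png',c[:,:,::-1])
E
```

```text
t: 15.75
ee_pos: [492.1, 145.7, 253.7]
orientation: [-0.34, 2.686, 0.075]
ft_force: [-0.5, -0.1, -0.6]
width: 17.8
grasp_force: 30.0
final (array([1.5, 0.2, 0.8]), array([-0.0001,  0.0005,  0.0002])) 17.86509353606657
focus in side [312.71897375 230.37558475] in wrist [277.10302267 231.99974905]
```

View pics/end.png

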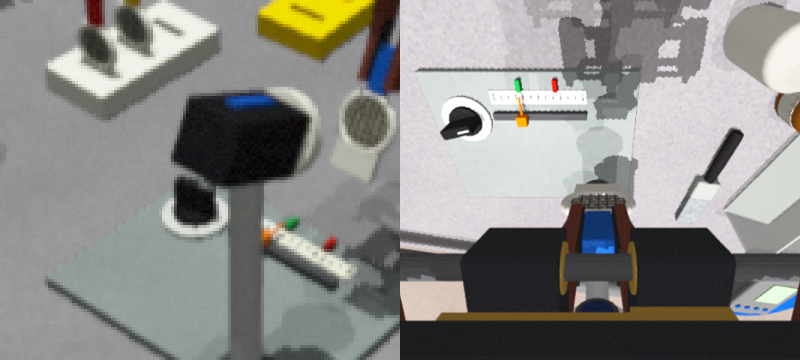

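The side view shows the mesh at (366,122), full (312,231), and the focus point projects to (312.7,230.4). The strainer hangs straight in the grip, and the pointer is still on green.

```bash
python3 -c "
from h import *
print(ctrl.close_job())"
```

```text
the job is handed in; nothing more can be done
None
```

I set the pointer on the green mark, pulled the blue-tab strainer, and handed the job in holding it in front of the lens; my last check put the gripper within 2 mm of its target pose, but no verdict came back.

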